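# Hold a trackball's ball in the ionising blower's stream on its carrying tray

## Robot

A 7-joint arm with a two-finger parallel gripper is mounted at the origin on the work surface. World frame = base frame: x ahead of the robot, y to its left, z up, the work surface at z = 0. Lengths are in m, angles in rad, forces in N, time in s.
With the tool pointing down it reaches from about 0.35 to 0.775 m from the base axis. Payload 3.1 kg.
Tool frame: the origin (TCP) lies between the finger pads, 19 mm behind the fingertips; this is the grasp point; z points along the fingers, x is the direction in which the jaws open and shut, and the axes are right-handed (so a half turn about z gives the same grasp; the last joint's range is limited). The gripper opens to 85 mm and grips with 20 to 120 N. Pads are 22 mm wide; open, the fingers measure 114 mm over their backs; the gripper's body (76 mm by 85 mm) begins 54 mm behind the grasp point. The pads swing forward as they close: fully open they stand 13 mm farther back than shut.
Start: joints at [1.118, 0.311, 0.014, 1.512, -0.004, 1.319, -0.027], TCP at [0.22, -0.504, 0.25] pointing down, gripper open.
Joint ranges: [-2.7, 2.7], [-0.3, 1.91], [-1.27, 1.3], [0.12, 2.57], [-1.44, 4.58], [0.2, 2.03], [-3.05, 3.05]. Speed limits (rad/s): [2.79, 2.79, 3.14, 3.14, 3.14, 3.14, 3.14].

## Interface

Orientations are given as a 3x3 rotation matrix whose columns are the frame's x, y, z axes.
In Python, from cell import ctrl gives the robot as it stands.
- The arm moves only by the tool jog_arm, never from a script. Its arguments are lists of equal length, an entry for each row: "travel": the shift along the tool's x, y, z in m, a list of three; "spin": the turn about the tool's z in rad. A call has 1 to 12 rows; each row shifts and turns the commanded pose from where the row before left it, along the tool's axes as they then stand; what a row does not reach is not made up. A row lasts 1/8 s, in which the tool goes at most 62.5 mm and 10.7 degrees, less where a joint would pass 70% of its speed; a pose out of reach is approached as far as the arm can. A call is refused whole if a number of a shift passes 0.0625 or a number of a turn 0.188, either way. A call with a gripper value outside its range is refused whole. "grip" is the opening, from 0 (shut) to 1 (fully open), set as the call begins (left out, the last holds). The fingers move at their own pace and stop on an object; "newtons" is the grip in N (left out, the last holds). Time passes only in rows, so rows that do not move let the fingers close. It gives the time, the measured TCP pose, the force and the opening at its end, in the units of the state.
- ctrl.get_state(): the state, without advancing time (a new reading comes with each control period).
- ctrl.camera(name): name is "side" or "top" or "wrist"; returns a dict with "pixels" (400x640x3 uint8, red, green, blue), "mtx" (3x3 intrinsics, pixels), "R" (3x3) and "t" (3): a world point X has camera coordinates R X + t; the wrist camera has in their place "hand_eye" (4x4, takes a point from camera to tool coordinates, whose origin is the TCP and whose axes are the tool frame's). Camera axes: x right, y down, z forward; pixel columns grow to the right and rows downward; lengths in m; the calibration is good to about 2 mm. A picture is of the moment at which its call begins: read the wrist's pose just before it. There is no depth.
- ctrl.job_done(): hands the job in, once; it reports no verdict.
Trained networks look in the newest picture that a camera, given by its name, has taken for a name from the list of things; names that differ only in an ending like _2 or _b are one class to them, and where a whole thing is asked for, a point or a joint stands for the part that bears it (a point fixed in the world has none). Each returns a list of dicts, best first, with "confidence" (0 to 1); they miss things now and then, are a little off and sometimes report something else, mostly with a low value. They report only what shows in the picture. A call takes as long as a camera call.
- ctrl.boxes_of(thing, camera): "point" ([column, row] in pixels, amid what is visible of it).
- ctrl.outline_of(thing, camera): "mask" (400x640 bool, what is visible of it) and "point" ([column, row] in pixels, amid what is visible of it).
- ctrl.spot_point(thing, camera): "point" ([column, row] in pixels: a listed point, or the origin of a listed thing).
The state is a dict: "t": time; "qpos": joint angles; "qd": joint speeds; "tau": joint torques, N m; "tool_pos": TCP position; "tcp_rot": TCP orientation; "force": force on the tool from outside, world axes, zero at the start; "ft_torque": the same for the moment, N m; "grip_width": finger opening in m.
Only numpy, scipy, OpenCV 4.12 (cv2) and the standard library are available. Lean on these libraries where they do the work, as an engineer would, in place of code of your own. Each camera call takes 0.05 s, during which the arm holds its last target. There are 200 camera calls.

## Task

The loose grey ball of a trackball lies in the pocket of the small steel carrying tray, whose handle is folded down; it must be freed of static before it is fitted. Leave the tray standing while you swing its handle fully up until it snaps home, then lift the tray by that handle and carry it, never tipping it far and never letting the ball out of its pocket, to the ionising blower, without knocking the blower or disturbing anything else on the bench. Finish while still holding it: keep the tray by its handle in the air, level and still and touching nothing else, with the ball squarely in front of the middle of the blower's grille, about 100 mm from it.

Things in the scene. Friction and masses are not known exactly. Their poses are not given: they have to be found in the camera images.
- tray: Shallow open steel tray, 130 mm long (its x) x 104 mm wide (its y), top edge 22 mm above the bench, on four 2 mm silicone feet that grip well, about 0.5 kg. Origin: centre of the underside of its feet; z up. Its folding wire handle hinges on the two long sides, midway along, 22 mm above the origin; folded, it lies out over the tray's -x end.
- handle (a joint): Angle of the handle, rad. 0: folded, legs 15 degrees above level, towards the tray's -x; grows as it swings up; 1.309: end stop, legs upright. A stiff hinge (0.05 N m) keeps it where left; starts from 0 to 0.35. From about 0.8 to 1.08 spring leaves at the legs resist (1 N at the grip, hinge included); past 1.23 they pull it home and hold it at the stop (about 1 N back frees it).
- handle_grip (a point): Middle of the handle's grip: a round black sleeve, 13 mm thick, 76 mm long, along the tray's y, 120 mm from the hinge line. At joint 0 it is 53 mm above the bench and 51 mm beyond the tray's end; upright, 142 mm above the tray's origin, over the pocket. 6 mm wire legs 56 mm either side of it. In a light pinch (20 to 25 N) the sleeve turns between the pads.
- pocket (a point): Place of the ball's centre when it lies in the middle of its pocket: 21.5 mm above the tray's origin. The pocket is a round hole, 33 mm across and 3 mm deep, in the tray's black rubber insert. The ball has about 6 mm of play to each side; it rolls over the rim if the tray tips about 30 degrees or is jerked.
- ball_center (a point): Centre of the loose grey plastic ball, 34 mm across, about 32 g, lying in the tray's pocket.
- grille (a point): Centre of the round front grille (130 mm across) of the blower, in the plane of its guard wires, 135 mm above the bench. The grille looks, and the air flows, along this frame's -x; y is across, z up. The target is 100 mm out along -x.
- ioniser: Bench-top ionising blower, fixed: white box 165 mm wide (its y), 70 mm deep (its x), top 218 mm above the bench, in a grey bracket 202 mm wide over its side knobs, round fan grille in its front (-x) face, vents and cord at the back. Base plate 110 x 190 mm. Origin: centre of the base's underside; z up.
- trackball_shell: black computer trackball housing waiting for its ball, 115 x 78 x 34 mm; loose bystander; origin: centre of its underside
- pcb: small green circuit board lying flat, 92 x 60 mm, 14 mm tall at its connector; loose bystander; origin: centre of its underside
- fan: black square cooling fan lying flat, 80 x 80 x 25 mm; loose bystander; origin: centre of its underside
- screwdriver: screwdriver lying down, 180 mm long; loose bystander; origin: centre of its underside
- tape: roll of amber tape lying flat, 88 mm across, 19 mm tall; loose bystander; origin: centre of its underside
- bin: open blue parts bin, 150 x 100 x 55 mm; loose bystander; origin: centre of its underside
- bottle: white dispenser bottle, 60 mm across, 120 mm tall; loose bystander; origin: centre of its underside

How it is judged:
By the outcome, as a careful person would: the job done as asked, in the order asked, and still so for the second after the job is handed in, while the arm keeps its last pose, push and grip.
It also fails if it takes over 56 s, if anything falls off the work surface, if the arm or the gripper's body presses on something with over 40 N, if the wrist force passes 120 N, or if a joint passes its speed limit or range.

## Working session

There is one attempt and no reset: what is moved stays moved. The work goes in short steps, Python scripts to look and compute and a tool call to move; the robot and the scene stay as the last step left them, time stands still between calls to the robot, and variables do not carry over. Pictures are saved under pics/ and viewed, on a budget of 10 in all, crops included, one or two more only if the job needs it, and the job is handed in when it is done.

Besides the shell and the picture viewer there is one more tool, called after "Call:" in YAML: its name, and indented under it one key for each argument. jog_arm: Moves the arm, as the interface text tells. Its arguments: {"type":"object","properties":{"travel":{"type":"array"},"spin":{"type":"array"},"grip":{"type":"number"},"newtons":{"type":"number"}},"required":["travel","spin"]}

```bash
mkdir -p pics; ls; cat > h.py <<'E'
import numpy as np, cv2
from cell import ctrl
def cam(n):
    s=ctrl.get_state(); c=ctrl.camera(n); K=np.array(c["mtx"])
    if n=="wrist":
        T=np.eye(4);T[:3,:3]=s["tcp_rot"];T[:3,3]=s["tool_pos"]
        M=np.linalg.inv(T@np.array(c["hand_eye"]));R,t=M[:3,:3],M[:3,3]
    else: R,t=np.array(c["R"]),np.array(c["t"])
    return c["pixels"],K,R,t
def ray(C,p):
    _,K,R,t=C; d=R.T@np.linalg.inv(K)@np.array([p[0],p[1],1.]); return -R.T@t,d/np.linalg.norm(d)
def onz(C,p,z):
    o,d=ray(C,p); return o+d*(z-o[2])/d[2]
def tri(L):
    A=np.zeros((3,3));b=np.zeros(3)
    for C,p in L:
        o,d=ray(C,p);P=np.eye(3)-np.outer(d,d);A+=P;b+=P@o
    X=np.linalg.solve(A,b); return X,[np.linalg.norm(np.cross(X-ray(C,p)[0],ray(C,p)[1])) for C,p in L]
def save(C,n): cv2.imwrite("pics/"+n,cv2.cvtColor(C[0],cv2.COLOR_RGB2BGR))
E
python3 - <<'E'
from h import *
np.set_printoptions(precision=4,suppress=True)
s=ctrl.get_state(); print(s["t"],s["tool_pos"],s["tcp_rot"],s["grip_width"])
C={n:cam(n) for n in ("top","side")}
for n in C: save(C[n],n+"0.png"); print(n,"campos",-C[n][2].T@C[n][3])
zs=dict(tray=0,handle_grip=.06,pocket=.0215,ball_center=.0215,grille=.135,ioniser=0,trackball_shell=0,pcb=0,fan=0,screwdriver=0,tape=0,bin=0,bottle=0)
for k,z in zs.items():
    L=[]
    for n in C:
        r=ctrl.spot_point(k,n)
        for q in r[:2]: print(k,n,np.round(q["point"],1),round(q["confidence"],2),onz(C[n],q["point"],z))
        if r: L.append((C[n],r[0]["point"]))
    if len(L)==2: print("   tri",*tri(L))
E
```

```text
pics
0.0 [ 0.2194 -0.5036  0.2489] [[ 0.3994 -0.9168 -0.001 ]
 [-0.9168 -0.3994  0.0022]
 [-0.0024  0.0001 -1.    ]] 0.08527320524470552
top campos [0.3479 0.0269 1.1507]
side campos [0.4809 1.3243 1.3032]
tray top [260.7 222.8] 0.8 [0.5699 0.1903 0.    ]
tray side [323.3 253.2] 0.63 [0.5768 0.1915 0.    ]
   tri [ 0.5737  0.1903 -0.0023] [np.float64(0.0032979843910657097), np.float64(0.0032979843910656216)]
handle_grip top [266.6 256.3] 0.53 [0.4634 0.1682 0.06  ]
handle_grip top [364.2 247.4] 0.3 [ 0.4703 -0.1029  0.06  ]
handle_grip side [353.2 234.2] 0.63 [0.4808 0.1479 0.06  ]
   tri [0.4713 0.1653 0.0765] [np.float64(0.009572596621555941), np.float64(0.009572596621555995)]
pocket top [261.2 222.9] 0.67 [0.5654 0.1858 0.0215]
pocket top [173.3 207. ] 0.26 [0.6297 0.4422 0.0215]
pocket side [323.1 251.5] 0.63 [0.5766 0.2027 0.0215]
   tri [0.5735 0.188  0.0033] [np.float64(0.004552969845161912), np.float64(0.004552969845162002)]
ball_center top [256.9 218.3] 0.54 [0.5798 0.198  0.0215]
ball_center side [326.  249.7] 0.43 [0.5678 0.1936 0.0215]
   tri [0.5729 0.1976 0.0278] [np.fl
[... 1686 characters left out ...]
 [0.5742 0.1966 0.    ]
tape side [289.1 176.1] 0.44 [ 0.7536 -0.1962  0.    ]
   tri [0.5072 0.3635 0.1857] [np.float64(0.05360205421691522), np.float64(0.053602054216915336)]
bin top [177.7 208.4] 0.74 [0.6299 0.4369 0.    ]
bin top [362.4 245.6] 0.35 [ 0.4826 -0.1052  0.    ]
bin side [290.9 315.7] 0.56 [ 0.649   0.4516 -0.    ]
   tri [ 0.6426  0.4425 -0.0167] [np.float64(0.008489044388515356), np.float64(0.008489044388515481)]
bottle top [182.1 262.9] 0.57 [0.4668 0.4207 0.    ]
bottle side [350.4 313.4] 0.76 [0.4698 0.4233 0.    ]
bottle side [322.3 257.7] 0.69 [0.5781 0.2118 0.    ]
   tri [ 0.4684  0.4216 -0.0028] [np.float64(0.0013455216331114928), np.float64(0.0013455216331113328)]
```

```bash
python3 - <<'E'
import cv2,numpy as np
a=cv2.imread("pics/top0.png");b=cv2.imread("pics/side0.png")
A=cv2.resize(a[110:320,130:530],(800,420),interpolation=cv2.INTER_CUBIC)
cv2.imwrite("pics/t1.png",A)
cv2.imwrite("pics/s1.png",cv2.resize(b[70:340,200:480],(622,600),interpolation=cv2.INTER_CUBIC))
E
```

```text
(no output)
```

View pics/t1.png

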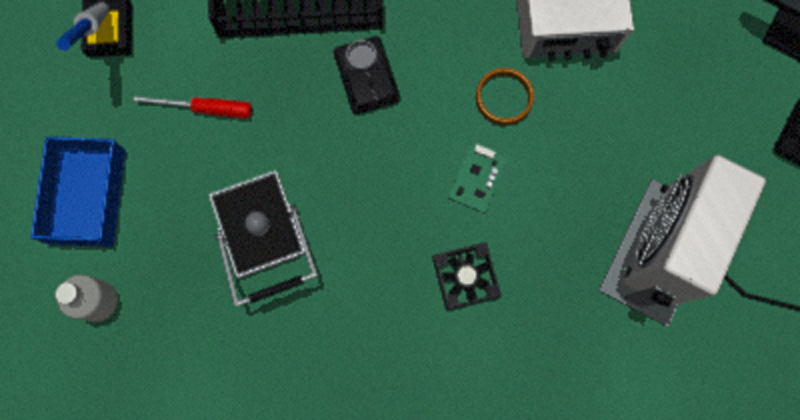

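View pics/s1.png

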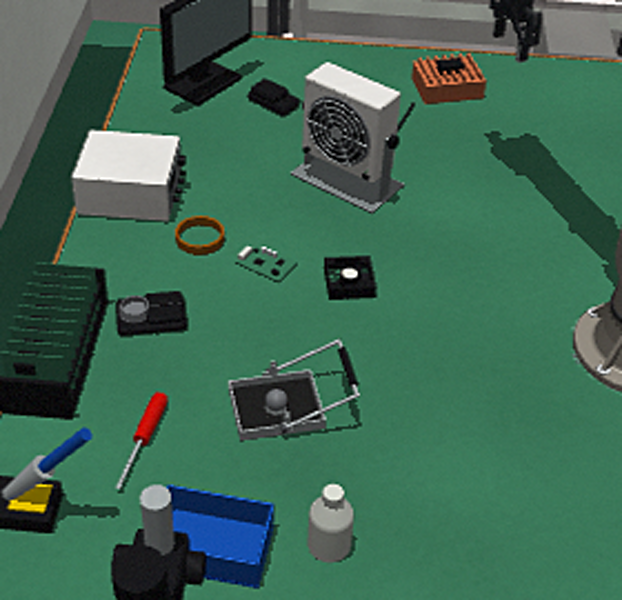

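The top view shows the tray at about (257,224) in the crop with its sleeve centred near (276,290), so tray yaw is about 17°. The blower is on the right and faces the tray; fan, pcb and tape are low bystanders. I'll swing the arm round over the handle first.

Call:
jog_arm:
  travel:
    - [-0.004,-0.03,0]
    - [-0.006,-0.055,0]
    - [-0.007,-0.055,0]
    - [-0.007,-0.055,0]
    - [-0.007,-0.055,0]
    - [-0.007,-0.055,0]
    - [-0.007,-0.055,0]
    - [-0.007,-0.055,0]
    - [-0.007,-0.055,0]
    - [-0.007,-0.055,0]
    - [-0.007,-0.055,0]
    - [-0.007,-0.055,0]
  spin: [-0.05,-0.1,-0.1,-0.1,-0.1,-0.1,-0.1,-0.1,-0.1,-0.1,-0.1,-0.1]
  grip: 0.6

```text
t: 2.9
tool_pos: [0.5155, 0.0276, 0.2502]
tcp_rot: [[1.0, -0.004, 0.001], [-0.004, -1.0, 0.001], [0.001, -0.001, -1.0]]
force: [0.2, 0.7, -0.1]
grip_width: 0.0517
```

Call:
jog_arm:
  travel:
    - [-0.003,-0.05,0]
    - [-0.003,-0.04,0]
    - [-0.003,-0.02,0]
    - [0,0,0]
    - [0,0,0]
  spin: [-0.1,-0.1,-0.1,0,0]

```text
t: 3.52
tool_pos: [0.4999, 0.1317, 0.2499]
tcp_rot: [[0.959, 0.284, 0.0], [0.284, -0.959, -0.001], [-0.0, 0.001, -1.0]]
force: [0.3, 0.1, -0.1]
grip_width: 0.0512
```

```bash
python3 - <<'E'
from h import *
np.set_printoptions(precision=4,suppress=True)
s=ctrl.get_state(); print(s["t"],s["tool_pos"],s["tcp_rot"],s["grip_width"],s["force"],s["qpos"])
C=cam("wrist");save(C,"w1.png"); print("cam",-C[2].T@C[3])
for k,z in dict(handle_grip=.07,pocket=.0215,ball_center=.0215,tray=0).items():
    for q in ctrl.spot_point(k,"wrist")[:2]: print(k,q,onz(C,q["point"],z))
# blower yaw from top-face corners in top view (z .218)
T=cam("top")
c=[onz(T,(130+x/2,110+y/2),.218) for x,y in [(717,155),(765,182),(718,292),(667,270)]]
print(np.array(c))
E
```

```text
3.525 [0.4999 0.1317 0.2499] [[ 0.9588  0.2841  0.0002]
 [ 0.2841 -0.9588 -0.0011]
 [-0.0001  0.0011 -1.    ]] 0.05124489763171128 [ 0.2947  0.0884 -0.0595] [ 0.188   0.2995 -0.6114  1.5821  0.177   1.316  -0.1591]
cam [0.4774 0.2061 0.3734]
handle_grip {'point': [292.9, 133.1], 'confidence': 0.76} [0.4654 0.1627 0.07  ]
pocket {'point': [405.0, 127.6], 'confidence': 0.63} [0.5719 0.1938 0.0215]
ball_center {'point': [406.6, 129.0], 'confidence': 0.6} [0.5739 0.193  0.0215]
tray {'point': [400.2, 129.6], 'confidence': 0.59} [0.5734 0.1896 0.    ]
[[ 0.5798 -0.404   0.218 ]
 [ 0.542  -0.4571  0.218 ]
 [ 0.413  -0.3772  0.218 ]
 [ 0.4428 -0.3208  0.218 ]]
```

View pics/w1.png

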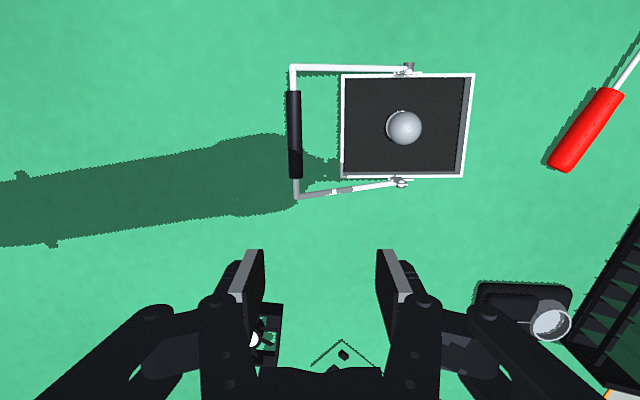

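The wrist picture shows the sleeve from (294,91) to (295,178), hinge knobs at (408,68) and (401,183), and the tray rim corners at (341,74), (474,73), (465,178) and (341,178). The tray is aligned with the tool within about 1°. Next I'll work out the handle's geometry.

```bash
python3 - <<'E'
from h import *
from scipy.optimize import least_squares
np.set_printoptions(precision=4,suppress=True)
C=cam("wrist"); _,K,R,t=C; print(K[0,0])
for n in ("handle_grip","tray"):
    m=ctrl.outline_of(n,"wrist")
    for q in m[:1]:
        if n=="tray": print(n,q["point"])
# model: tray x,y,yaw,handle angle
obs=[("s",38,294,91),("s",-38,295,178),("r",(-65,52),341,74),("r",(65,52),474,73),("r",(65,-52),465,178),("r",(-65,-52),341,178)]
def pt(o,p):
    x,y,yaw,a=p; g=a+np.radians(15)
    if o[0]=="s": l=np.array([-.12*np.cos(g),o[1]/1e3,.022+.12*np.sin(g)])
    else: l=np.array([o[1][0]/1e3,o[1][1]/1e3,.022])
    c,s=np.cos(yaw),np.sin(yaw); return np.array([x+c*l[0]-s*l[1],y+s*l[0]+c*l[1],l[2]])
def f(p):
    r=[]
    for o in obs:
        q=K@(R@pt(o,p)+t); r+=[q[0]/q[2]-o[2],q[1]/q[2]-o[3]]
    return np.array(r)
S=least_squares(f,[.572,.19,.29,.2],loss="soft_l1"); print(S.x,np.degrees(S.x[2])); print(f(S.x).reshape(-1,2))
p=S.x; G=(pt(("s",0),p)); print("grip",G)
s=ctrl.get_state(); d=np.array(s["tcp_rot"]).T@(G-s["tool_pos"]); print("tool-frame to grip",d)
for a in np.linspace(p[3],1.309,9):
    q=pt(("s",0),[*p[:3],a]); print(round(a,3),q)
E
```

```text
339.31664486694535
tray [389.8, 123.9]
[0.5716 0.1935 0.3011 0.1739] 17.254010415841112
[[-0.8542 -0.1776]
 [ 1.1297 -0.0987]
 [ 0.4142  0.8257]
 [ 0.9805  0.1287]
 [-2.506  -1.1999]
 [-0.329   0.1996]]
grip [0.4677 0.1612 0.0726]
tool-frame to grip [-0.0225 -0.0369  0.1773]
0.174 [0.4677 0.1612 0.0726]
0.316 [0.4756 0.1637 0.0875]
0.458 [0.4854 0.1667 0.1011]
0.6 [0.4969 0.1703 0.113 ]
0.741 [0.51   0.1744 0.1232]
0.883 [0.5243 0.1788 0.1313]
1.025 [0.5395 0.1835 0.1372]
1.167 [0.5554 0.1885 0.1408]
1.309 [0.5716 0.1935 0.142 ]
```

Call:
jog_arm:
  travel:
    - [-0.01,-0.018,0.03]
    - [-0.0125,-0.019,0.04]
    - [0,0,0.02]
    - [0,0,0]
    - [0,0,0]
  spin: [-0.013,0,0,0,0]

```text
t: 4.6
tool_pos: [0.4684, 0.1615, 0.161]
tcp_rot: [[0.955, 0.298, 0.002], [0.298, -0.955, 0.001], [0.002, -0.0, -1.0]]
force: [1.7, 0.3, 1.0]
grip_width: 0.051
```

```bash
python3 - <<'E'
from h import *
np.set_printoptions(precision=4,suppress=True)
s=ctrl.get_state();C=cam("wrist");save(C,"w2.png")
G=np.array([.4677,.1612,.0726]); d=np.array(s["tcp_rot"]).T@(G-s["tool_pos"]); print(s["tool_pos"],"to grip",d)
q=C[1]@(C[2]@G+C[3]); print("pred px",q[:2]/q[2])
for q in ctrl.spot_point("handle_grip","wrist")[:1]: print(q)
E
```

```text
[0.4684 0.1615 0.161 ] to grip [-0.0009  0.      0.0884]
pred px [319.1009 210.8904]
{'point': [317.0, 208.7], 'confidence': 0.9}
```

View pics/w2.png

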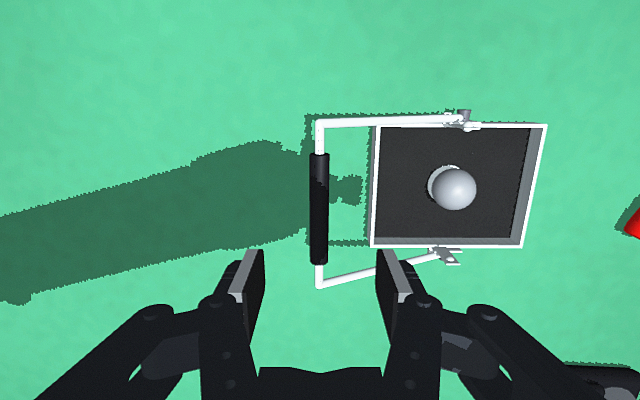

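The sleeve runs from (320,153) to (319,264), centred between the pads, and agrees with the prediction within about 1.5 mm. I'll go down and pinch it lightly.

Call:
jog_arm:
  travel:
    - [-0.001,0.001,0.025]
    - [0,0,0.035]
    - [0,0,0.02]
    - [0,0,0.008]
    - [0,0,0]
    - [0,0,0]
  spin: [0,0,0,0,0,0]

```text
t: 5.45
tool_pos: [0.4678, 0.1606, 0.0732]
tcp_rot: [[0.954, 0.298, 0.002], [0.298, -0.954, 0.001], [0.003, 0.0, -1.0]]
force: [-0.4, 1.1, 0.7]
grip_width: 0.0513
```

Call:
jog_arm:
  travel:
    - [0,0,0]
    - [0,0,0]
    - [0,0,0]
    - [0,0,0]
    - [0,0,0]
    - [0,0,0]
  spin: [0,0,0,0,0,0]
  grip: 0
  newtons: 20

```text
t: 6.2
tool_pos: [0.467, 0.1602, 0.0721]
tcp_rot: [[0.954, 0.298, 0.001], [0.298, -0.954, 0.0], [0.001, -0.0, -1.0]]
force: [0.8, 0.9, -0.3]
grip_width: 0.0122
```

Call:
jog_arm:
  travel:
    - [0.0028,0,-0.0053]
    - [0.0029,0,-0.0053]
    - [0.0033,0,-0.005]
    - [0.0033,0,-0.005]
    - [0.0038,0,-0.0047]
    - [0.0038,0,-0.0046]
    - [0,0,0]
  spin: [0,0,0,0,0,0,0]

```text
t: 7.08
tool_pos: [0.4847, 0.1657, 0.1024]
tcp_rot: [[0.954, 0.298, -0.002], [0.298, -0.954, -0.002], [-0.003, 0.001, -1.0]]
force: [-5.1, -2.3, 3.6]
grip_width: 0.0122
```

Call:
jog_arm:
  travel:
    - [-0.001,0,-0.001]
    - [0,0,0]
    - [0,0,0]
  spin: [0,0,0]

```text
t: 7.45
tool_pos: [0.4852, 0.1658, 0.1031]
tcp_rot: [[0.954, 0.298, 0.001], [0.298, -0.954, 0.0], [0.001, 0.0, -1.0]]
force: [-1.0, -1.5, 1.5]
grip_width: 0.012
```

Call:
jog_arm:
  travel:
    - [0.0039,0,-0.0044]
    - [0.0041,0,-0.0043]
    - [0.0044,0,-0.004]
    - [0.0045,0,-0.0039]
    - [0.0048,0,-0.0035]
    - [0.005,0,-0.0034]
    - [0,0,0]
  spin: [0,0,0,0,0,0,0]

```text
t: 8.32
tool_pos: [0.5108, 0.1737, 0.1273]
tcp_rot: [[0.954, 0.298, 0.001], [0.298, -0.954, -0.0], [0.001, 0.001, -1.0]]
force: [-3.4, -3.1, 4.2]
grip_width: 0.0119
```

Call:
jog_arm:
  travel:
    - [-0.0006,0,-0.0012]
    - [0,0,0]
    - [0.0051,0,-0.0034]
    - [0.0052,0,-0.0031]
    - [0.0053,0,-0.0026]
    - [0.0054,0,-0.0024]
    - [0,0,0]
  spin: [0,0,0,0,0,0,0]

```text
t: 9.2
tool_pos: [0.5308, 0.1802, 0.1393]
tcp_rot: [[0.954, 0.298, 0.002], [0.298, -0.954, 0.001], [0.002, -0.0, -1.0]]
force: [0.9, -0.9, -4.5]
grip_width: 0.0123
```

Call:
jog_arm:
  travel:
    - [0,0,0.001]
    - [0,0,0.0007]
    - [0,0,0]
    - [0,0,0]
  spin: [0,0,0,0]

```text
t: 9.7
tool_pos: [0.5302, 0.18, 0.1389]
tcp_rot: [[0.954, 0.298, 0.002], [0.298, -0.954, 0.0], [0.002, 0.001, -1.0]]
force: [-2.2, -1.9, 5.5]
grip_width: 0.0124
```

```bash
python3 - <<'E'
from h import *
C=cam("side");W=cam("wrist")
b=cv2.cvtColor(C[0],cv2.COLOR_RGB2BGR)[190:300,270:400];w=cv2.cvtColor(W[0],cv2.COLOR_RGB2BGR)
cv2.imwrite("pics/s3.png",np.vstack([cv2.resize(b,(390,330),interpolation=cv2.INTER_CUBIC),cv2.resize(w,(390,244))]))
E
```

```text
(no output)
```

View pics/s3.png

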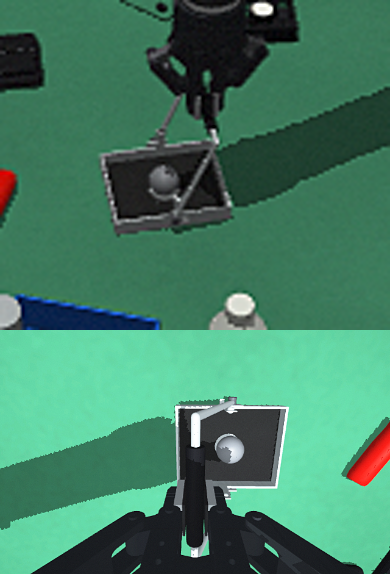

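Side view: the tray is standing and the ball is in its pocket, with the handle about two thirds up. Wrist view: the sleeve is held mid-length. A circle through the low-force points gives a hinge centre that predicts the rest of the arc.

Call:
jog_arm:
  travel:
    - [0,0,-0.0007]
    - [0.0056,0,-0.0021]
    - [0.0057,0,-0.0019]
    - [0.0058,0,-0.0015]
    - [0.0059,0,-0.0013]
    - [0,0,0]
    - [0,0,0]
  spin: [0,0,0,0,0,0,0]

```text
t: 10.68
tool_pos: [0.5521, 0.1868, 0.1448]
tcp_rot: [[0.954, 0.298, 0.001], [0.298, -0.954, 0.0], [0.001, -0.0, -1.0]]
force: [-0.1, -1.4, 0.5]
grip_width: 0.0118
```

Call:
jog_arm:
  travel:
    - [0.0059,0,-0.0009]
    - [0.006,0,-0.0006]
    - [0.006,0,-0.0004]
    - [0.0044,0,0]
    - [0,0,0]
    - [0,0,0]
  spin: [0,0,0,0,0,0]

```text
t: 11.42
tool_pos: [0.5719, 0.1929, 0.1471]
tcp_rot: [[0.954, 0.298, -0.003], [0.298, -0.954, -0.002], [-0.003, 0.001, -1.0]]
force: [-5.0, -3.8, 6.9]
grip_width: 0.0122
```

Call:
jog_arm:
  travel:
    - [0,0,-0.0008]
    - [0,0,0]
    - [0,0,0]
  spin: [0,0,0]

```text
t: 11.8
tool_pos: [0.572, 0.1929, 0.1472]
tcp_rot: [[0.954, 0.299, -0.002], [0.299, -0.954, -0.001], [-0.003, 0.0, -1.0]]
force: [-3.8, -4.2, 3.3]
grip_width: 0.0121
```

Call:
jog_arm:
  travel:
    - [0,0,0]
    - [0,0,0]
    - [0,0,0]
  spin: [0,0,0]
  grip: 0.35

```text
t: 12.18
tool_pos: [0.5734, 0.1941, 0.1477]
tcp_rot: [[0.954, 0.299, 0.001], [0.299, -0.954, 0.001], [0.002, -0.001, -1.0]]
force: [0.1, -0.0, 0.1]
grip_width: 0.0297
```

```bash
python3 - <<'E'
from h import *
C=cam("side");W=cam("wrist")
b=cv2.cvtColor(C[0],cv2.COLOR_RGB2BGR)[190:300,270:400];w=cv2.cvtColor(W[0],cv2.COLOR_RGB2BGR)
cv2.imwrite("pics/s4.png",np.hstack([cv2.resize(b,(390,330),interpolation=cv2.INTER_CUBIC),cv2.resize(w[50:380,150:540],(390,330))]))
for n in ("side","wrist"):
    for k in ("handle_grip","ball_center","pocket","tray"): print(n,k,[(q["point"],round(q["confidence"],2)) for q in ctrl.spot_point(k,n)[:1]])
E
```

```text
side handle_grip [([323.7, 225.6], 0.48)]
side ball_center [([324.3, 249.2], 0.65)]
side pocket [([326.0, 250.9], 0.97)]
side tray [([322.1, 254.2], 0.89)]
wrist handle_grip [([311.6, 274.5], 0.69)]
wrist ball_center [([322.3, 189.7], 0.83)]
wrist pocket []
wrist tray [([316.6, 188.8], 0.85)]
```

View pics/s4.png

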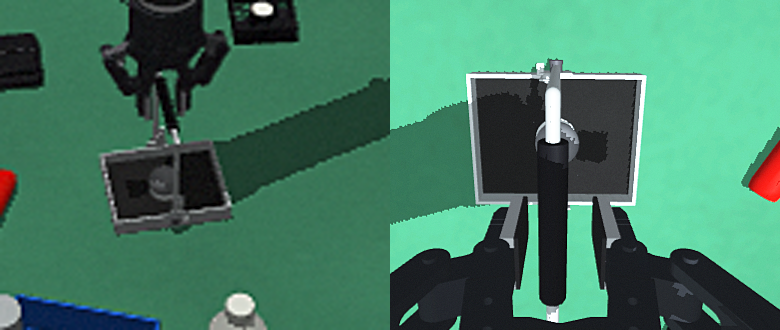

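Side view: the handle stands about upright, the tray is unmoved and the ball is in its pocket. Wrist view: the sleeve runs from (312,190) to (312,353) in the full picture, just left of centre between the open fingers. I'll fit the handle angle.

```bash
python3 - <<'E'
from h import *
from scipy.optimize import least_squares
np.set_printoptions(precision=4,suppress=True)
s=ctrl.get_state();C=cam("wrist"); _,K,R,t=C
obs=[("s",38,312,190),("s",-38,312,353),("r",(-65,52),230,124),("r",(65,52),404,124),("r",(65,-52),396,256),("r",(-65,-52),237,255)]
def pt(o,p):
    x,y,yaw,a=p; g=a+np.radians(15)
    if o[0]=="s": l=np.array([-.12*np.cos(g),o[1]/1e3,.022+.12*np.sin(g)])
    else: l=np.array([o[1][0]/1e3,o[1][1]/1e3,.022])
    c,q=np.cos(yaw),np.sin(yaw); return np.array([x+c*l[0]-q*l[1],y+q*l[0]+c*l[1],l[2]])
def f(p):
    r=[]
    for o in obs:
        q=K@(R@pt(o,p)+t); r+=[q[0]/q[2]-o[2],q[1]/q[2]-o[3]]
    return np.array(r)
S=least_squares(f,[.572,.19,.29,1.25],loss="soft_l1"); p=S.x; print(p); print(f(p).reshape(-1,2))
G=pt(("s",0),p); print(G, np.array(s["tcp_rot"]).T@(G-s["tool_pos"]))
E
```

```text
[0.5701 0.193  0.2994 1.3011]
[[-0.1751  1.4829]
 [ 0.2096 -5.48  ]
 [-3.2846  0.3258]
 [ 2.8264  1.1997]
 [ 0.2062 -1.1452]
 [-0.1939 -0.8432]]
[0.5692 0.1927 0.142 ] [-0.0038 -0.0005  0.0056]
```

Call:
jog_arm:
  travel:
    - [-0.003,0,0.005]
    - [0,0,0]
    - [0,0,0]
  spin: [0,0,0]

```text
t: 13.1
tool_pos: [0.5699, 0.1924, 0.1424]
tcp_rot: [[0.954, 0.299, -0.0], [0.299, -0.954, -0.0], [-0.0, 0.0, -1.0]]
force: [-0.7, -0.5, 0.1]
grip_width: 0.0299
```

Call:
jog_arm:
  travel:
    - [0,0,0]
    - [0,0,0]
    - [0,0,0]
    - [0,0,0]
  spin: [0,0,0,0]
  grip: 0
  newtons: 25

```text
t: 13.6
tool_pos: [0.5702, 0.1925, 0.1427]
tcp_rot: [[0.954, 0.298, 0.0], [0.298, -0.954, 0.0], [0.0, -0.0, -1.0]]
force: [0.4, 1.2, 0.4]
grip_width: 0.0122
```

A small forward push will show whether the handle is against its stop.

Call:
jog_arm:
  travel:
    - [0.001,0,0]
    - [0.0005,0,0]
    - [0,0,0]
  spin: [0,0,0]

```text
t: 13.98
tool_pos: [0.5707, 0.1927, 0.1427]
tcp_rot: [[0.954, 0.299, -0.002], [0.299, -0.954, -0.001], [-0.002, 0.0, -1.0]]
force: [-3.4, -2.1, 5.1]
grip_width: 0.0121
```

Call:
jog_arm:
  travel:
    - [-0.001,0,0]
    - [0,0,0]
    - [0,0,0]
  spin: [0,0,0]

```text
t: 14.35
tool_pos: [0.5706, 0.1926, 0.1427]
tcp_rot: [[0.954, 0.298, 0.0], [0.298, -0.954, 0.0], [0.0, 0.0, -1.0]]
force: [-3.1, -1.5, 3.8]
grip_width: 0.0118
```

The stop resists (0.5 mm of travel for 1.5 mm commanded), so the handle is home. I'll grip firmly and lift gently.

Call:
jog_arm:
  travel:
    - [0,0,0]
    - [0,0,0]
    - [0,0,0]
    - [0,0,-0.001]
    - [0,0,-0.002]
    - [0,0,-0.003]
    - [0,0,-0.005]
    - [0,0,-0.006]
    - [0,0,-0.005]
    - [0,0,-0.003]
    - [0,0,0]
    - [0,0,0]
  spin: [0,0,0,0,0,0,0,0,0,0,0,0]
  newtons: 70

```text
t: 15.85
tool_pos: [0.5704, 0.1925, 0.1674]
tcp_rot: [[0.954, 0.298, -0.0], [0.298, -0.954, -0.0], [-0.0, 0.0, -1.0]]
force: [0.1, -0.2, -7.3]
grip_width: 0.0109
```

```bash
python3 - <<'E'
from h import *
C=cam("side");W=cam("wrist")
b=cv2.cvtColor(C[0],cv2.COLOR_RGB2BGR)[180:290,270:400];w=cv2.cvtColor(W[0],cv2.COLOR_RGB2BGR)
cv2.imwrite("pics/s5.png",np.hstack([cv2.resize(b,(390,330),interpolation=cv2.INTER_CUBIC),cv2.resize(w[50:380,150:540],(390,330))]))
E
```

```text
(no output)
```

View pics/s5.png

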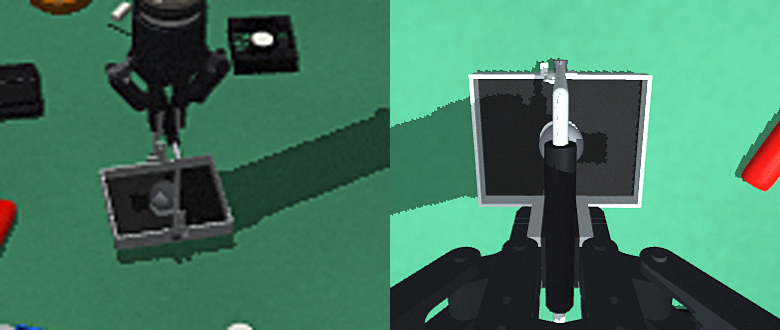

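Lifted, level, with the ball in its pocket (both views). I'll raise it to carrying height and refine the blower's heading from its white top face.

Call:
jog_arm:
  travel:
    - [0,0,-0.003]
    - [0,0,-0.006]
    - [0,0,-0.009]
    - [0,0,-0.011]
    - [0,0,-0.012]
    - [0,0,-0.012]
    - [0,0,-0.011]
    - [0,0,-0.009]
    - [0,0,-0.008]
    - [0,0,-0.005]
    - [0,0,-0.003]
    - [0,0,0]
  spin: [0,0,0,0,0,0,0,0,0,0,0,0]

```text
t: 17.45
tool_pos: [0.5706, 0.1926, 0.2566]
tcp_rot: [[0.954, 0.298, 0.0], [0.298, -0.954, -0.0], [0.0, 0.0, -1.0]]
force: [-0.2, -0.5, -7.4]
grip_width: 0.0108
```

```bash
python3 - <<'E'
from h import *
np.set_printoptions(precision=4,suppress=True)
s=ctrl.get_state(); print(s["t"],s["tool_pos"],s["force"])
C={n:cam(n) for n in ("top","side")}
for n in C:
    m=ctrl.outline_of("ioniser",n)[0]["mask"]; I=C[n][0].astype(int)
    w=m&(I.min(2)>(170))
    nc,lab,st,_=cv2.connectedComponentsWithStats(w.astype(np.uint8)); k=1+np.argmax(st[1:,4])
    ys,xs=np.where(lab==k)
    P=np.array([onz(C[n],(x,y),.218)[:2] for x,y in zip(xs,ys)],np.float32)
    r=cv2.minAreaRect(P); B=cv2.boxPoints(r); print(n,len(xs),"rect",r); print(B)
g=[(C[n],ctrl.spot_point("grille",n)[0]["point"]) for n in C]; print("grille",tri(g))
g=[(C[n],ctrl.spot_point("ioniser",n)[0]["point"]) for n in C]; print("ion",tri(g))
print([ (n,ctrl.spot_point("ball_center",n)[:1]) for n in C])
E
```

```text
17.45 [0.5706 0.1926 0.2566] [-0.2389 -0.5149 -7.3896]
top 1685 rect ((0.4960338771343231, -0.38769641518592834), (0.06394420564174652, 0.15790599584579468), 57.788429260253906)
[[ 0.4122 -0.3727]
 [ 0.5458 -0.4568]
 [ 0.5799 -0.4027]
 [ 0.4463 -0.3186]]Traceback (most recent call last):
  File "<stdin>", line 6, in <module>
IndexError: list index out of range
```

Call:
jog_arm:
  travel:
    - [0,0.003,0]
    - [0,0.006,0]
    - [0,0.009,0]
    - [0,0.012,0]
    - [0,0.014,0]
    - [0,0.014,0]
    - [0,0.014,0]
    - [0,0.014,0]
    - [0,0.014,0]
    - [0,0.014,0]
    - [0,0.014,0]
    - [0,0.014,0]
  spin: [0.005,0.011,0.017,0.022,0.026,0.026,0.026,0.026,0.026,0.026,0.026,0.026]

```text
t: 19.15
tool_pos: [0.5965, 0.0525, 0.2566]
tcp_rot: [[0.999, 0.038, -0.0], [0.038, -0.999, -0.0], [-0.0, 0.0, -1.0]]
force: [0.7, -1.2, -7.5]
grip_width: 0.0106
```

Call:
jog_arm:
  travel:
    - [0,0.014,0]
    - [0,0.014,0]
    - [0,0.014,0]
    - [0,0.014,0]
    - [0,0.014,0]
    - [0,0.014,0]
    - [0,0.014,0]
    - [0,0.012,0]
    - [0,0.009,0]
    - [0,0.006,0]
    - [0,0.003,0]
    - [0,0,0]
  spin: [0.026,0.026,0.026,0.026,0.026,0.026,0.026,0.022,0.017,0.011,0.005,0]

```text
t: 20.65
tool_pos: [0.5879, -0.0739, 0.2566]
tcp_rot: [[0.981, -0.195, -0.0], [-0.195, -0.981, 0.0], [-0.0, -0.0, -1.0]]
force: [0.5, -0.0, -6.4]
grip_width: 0.0109
```

```bash
python3 - <<'E'
from h import *
np.set_printoptions(precision=4,suppress=True)
L=[]
for n in ("top","side"):
    C=cam(n); save(C,n+"6.png")
    for k in ("grille","ball_center"):
        r=ctrl.spot_point(k,n); print(n,k,r[:1]); 
        if r: L.append((k,C,r[0]["point"]))
for k in ("grille","ball_center"):
    l=[(c,p) for q,c,p in L if q==k]
    if len(l)==2: print(k,tri(l))
s=ctrl.get_state(); T=np.array([.5752,-.2634,.2562]); R=np.array(s["tcp_rot"])
print(s["t"],s["tool_pos"],R,"to target (tool)",R.T@(T-s["tool_pos"]),"yaw left",np.radians(-32.2)-np.arctan2(R[1,0],R[0,0]))
E
```

```text
top grille []
top ball_center [{'point': [350.3, 197.9], 'confidence': 0.46}]
side grille [{'point': [328.3, 173.2], 'confidence': 0.68}]
side ball_center [{'point': [329.3, 172.4], 'confidence': 0.42}]
ball_center (array([ 0.5885, -0.0674,  0.1444]), [np.float64(0.00483255492068476), np.float64(0.004832554920684846)])
20.95 [ 0.5879 -0.0736  0.2566] [[ 0.9808 -0.1949  0.    ]
 [-0.1949 -0.9808  0.0002]
 [ 0.     -0.0002 -1.    ]] to target (tool) [0.0245 0.1887 0.0004] yaw left -0.36580937828661464
```

Call:
jog_arm:
  travel:
    - [0.001,0.003,0]
    - [0.0019,0.006,0]
    - [0.0029,0.009,0]
    - [0.0039,0.012,0]
    - [0.0044,0.0136,0]
    - [0.0044,0.0136,0]
    - [0.0044,0.0136,0]
    - [0.0044,0.0136,0]
    - [0.0044,0.0136,0]
    - [0.0044,0.0136,0]
  spin: [0.006,0.012,0.018,0.024,0.0273,0.0273,0.0273,0.0273,0.0273,0.0273]

```text
t: 22.2
tool_pos: [0.5897, -0.192, 0.2566]
tcp_rot: [[0.912, -0.41, -0.0], [-0.41, -0.912, -0.0], [-0.0, 0.0, -1.0]]
force: [0.3, -0.1, -6.5]
grip_width: 0.0108
```

Call:
jog_arm:
  travel:
    - [0.0044,0.0136,0]
    - [0.0044,0.0136,0]
    - [0.0044,0.0136,0]
    - [0.0039,0.012,0]
    - [0.0029,0.009,0]
    - [0.0019,0.006,0]
    - [0.001,0.003,0]
    - [0,0,0]
    - [0,0,0]
  spin: [0.0273,0.0273,0.0273,0.024,0.018,0.012,0.006,0,0]

```text
t: 23.32
tool_pos: [0.5778, -0.2635, 0.2566]
tcp_rot: [[0.846, -0.532, 0.0], [-0.532, -0.846, 0.001], [-0.0, -0.001, -1.0]]
force: [1.2, 0.6, -6.7]
grip_width: 0.0105
```

```bash
python3 - <<'E'
from h import *
np.set_printoptions(precision=4,suppress=True)
L=[];im=[]
for n in ("top","side"):
    C=cam(n); im.append(cv2.cvtColor(C[0],cv2.COLOR_RGB2BGR))
    for k in ("grille","ball_center","ioniser","pocket"):
        r=ctrl.spot_point(k,n); print(n,k,[(q["point"],round(q["confidence"],2)) for q in r[:1]]); 
        if r: L.append((k,C,r[0]["point"]))
for k in ("grille","ball_center","ioniser","pocket"):
    l=[(c,p) for q,c,p in L if q==k]
    if len(l)==2: print(k,tri(l))
a=im[0][160:300,370:540]; b=im[1][60:200,270:440]; w=cv2.cvtColor(cam("wrist")[0],cv2.COLOR_RGB2BGR)
f=lambda x:cv2.resize(x,(400,330),interpolation=cv2.INTER_CUBIC)
cv2.imwrite("pics/f7.png",np.vstack([np.hstack([f(a),f(b)]),np.hstack([cv2.resize(w,(400,250)),np.zeros((250,400,3),np.uint8)])]))
s=ctrl.get_state(); print(s["t"],s["tool_pos"],s["tcp_rot"],s["force"])
E
```

```text
top grille [([457.3, 217.7], 0.55)]
top ball_center [([423.7, 197.2], 0.65)]
top ioniser [([460.3, 234.3], 0.8)]
top pocket [([423.0, 199.3], 0.69)]
side grille [([352.1, 128.6], 0.6)]
side ball_center [([335.3, 142.2], 0.42)]
side ioniser [([355.4, 150.3], 0.73)]
side pocket [([335.3, 143.0], 0.55)]
grille (array([ 0.52  , -0.3407,  0.1496]), [np.float64(0.0012523397674143388), np.float64(0.0012523397674142186)])
ball_center (array([ 0.5818, -0.2644,  0.134 ]), [np.float64(0.0032835451965605904), np.float64(0.003283545196560664)])
ioniser (array([ 0.4986, -0.3978, -0.0003]), [np.float64(0.001561525905356451), np.float64(0.0015615259053565862)])
pocket (array([ 0.5795, -0.2634,  0.1301]), [np.float64(0.0009700945618237936), np.float64(0.0009700945618235799)])
23.875 [ 0.5775 -0.2644  0.2566] [[ 0.8458 -0.5334 -0.    ]
 [-0.5334 -0.8458 -0.    ]
 [-0.      0.     -1.    ]] [ 0.2225  1.0773 -7.4136]
```

View pics/f7.png

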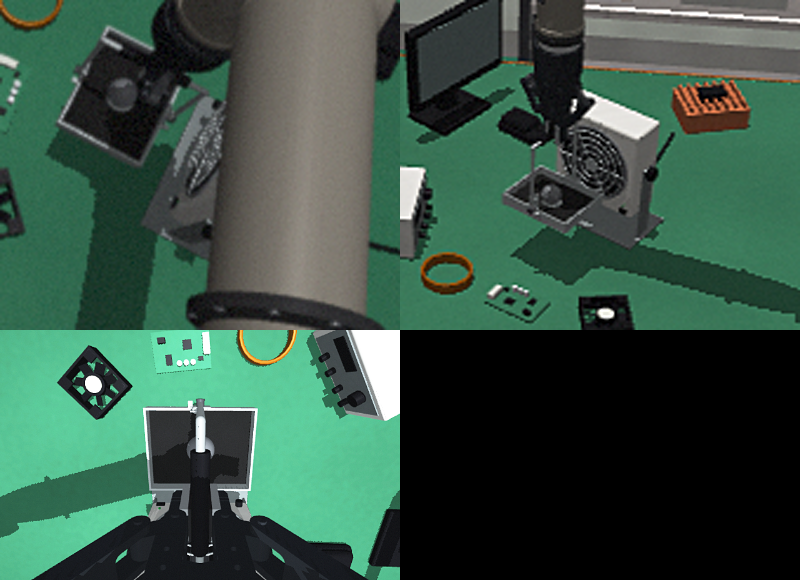

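The picture shows the tray level in front of the grille, with the ball in its pocket, a clear gap to the blower, and the bystanders in place. The ball is about 3 mm to one side and 3 mm far, so I'll make a small trim and let it settle.

Call:
jog_arm:
  travel:
    - [-0.001,0.0005,0]
    - [-0.001,0.001,0]
    - [-0.001,0.0005,0]
    - [0,0,0]
    - [0,0,0]
    - [0,0,0]
    - [0,0,0]
    - [0,0,0]
  spin: [0,0,0,0,0,0,0,0]

```text
t: 24.88
tool_pos: [0.5739, -0.2645, 0.2566]
tcp_rot: [[0.846, -0.533, -0.0], [-0.533, -0.846, -0.0], [-0.0, 0.0, -1.0]]
force: [-0.1, -0.4, -7.5]
grip_width: 0.0105
```

```bash
python3 - <<'E'
from h import *
np.set_printoptions(precision=4,suppress=True)
L={"ball_center":[],"pocket":[]}
for n in ("top","side"):
    C=cam(n)
    for k in L:
        r=ctrl.spot_point(k,n)
        if r: L[k].append((C,r[0]["point"]))
n=np.array([.533,.846,0]);l=np.array([.846,-.533,0]);g=np.array([.522,-.350,.135])
for k in L:
    if len(L[k])==2: X=tri(L[k])[0]; print(k,X,"fwd",(X-g)@n,"lat",(X-g)@l)
s=ctrl.get_state(); X=s["tool_pos"]-g; print(s["t"],s["tool_pos"],s["force"],np.abs(s["qd"]).max(),"fwd",X@n,"lat",X@l)
ctrl.job_done()
E
```

```text
ball_center [ 0.5771 -0.256   0.139 ] fwd 0.1088398280874108 lat -0.00349147817330559
pocket [ 0.5725 -0.2596  0.1392] fwd 0.10336454853481501 lat -0.005454881649824426
25.175 [ 0.5739 -0.2645  0.2566] [ 0.496   0.7799 -6.4326] 0.0011216413326099015 fwd 0.10002453104825035 lat -0.0017074641906879673
the job is handed in; nothing more can be done
```

The tray was handed in at 25 s, held still by its upright handle with the ball in front of the blower's grille. I swung the handle up in a light pinch while the tray stood. It held against a small forward push, and a camera fit gave 1.30 rad against the 1.309 stop. I then gripped it at 70 N, lifted it level and carried it round at about 0.1 m/s.

**Last checks:**
- **Arm:** the measured arm position puts the ball's pocket 100 mm out from the grille and 2 mm to one side. From the measured lift, the ball's centre is at about 135 mm.
- **Stillness:** the arm was still, tool exactly vertical. The last wrist force was about the tray's weight, as throughout the carry.
- **Pictures:** the last one I viewed, just before the final 3–4 mm trim, showed the tray level, the ball in its pocket, a clear gap to the blower and the bystanders in view in place.

**Disagreement:** after the trim, the trained networks put the ball 109 mm and the pocket 103 mm out from the grille. They had both 3–5 mm to the side and 139 mm high. Their readings scatter by several millimetres, so I trusted the arm's position. The grille's own position is good to only about 3–5 mm.

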